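# Tip the box spanner down into its case and flip the lid shut

### The arm

A 6-joint arm with a two-finger parallel gripper is mounted at the origin on the work surface. World frame = base frame: x ahead of the robot, y to its left, z up, the work surface at z = 0. Lengths are in mm, angles in rad, forces in N, time in s.
With the tool pointing down it reaches from about 300 to 950 mm from the base axis. Payload 3.1 kg.
Tool frame: the origin (TCP) lies where the fingers leave the gripper's body, on its centre line; the fingertips stand 73 mm ahead of it and the grasp point (between the pads) lies 54 mm ahead of it; z points along the fingers, y is the line along which they close (so a half turn about z gives the same grasp; the last joint's range is limited). The gripper opens to 85 mm and grips with 20 to 120 N. Pads are 22 mm wide; open, the fingers measure 114 mm over their backs; the gripper's body (76 mm by 85 mm) begins 54 mm behind the grasp point. The pads swing forward as they close: fully open they stand 13 mm farther back than shut.
Start: joints at [1.224, 0.308, 1.634, -0, 1.2, -0.07], TCP at [170.825, 601.208, 303.872] pointing down, gripper open.
Joint ranges: [-3.06, 3.06], [-0.79, 1.96], [0.05, 2.63], [-1.19, 4.34], [0.05, 2.64], [-2.94, 2.94]. Speed limits (rad/s): [2.79, 2.79, 3.14, 3.14, 3.14, 3.14].

### API

Orientations are given as a unit quaternion [x, y, z, w].
In Python, from bench import sensors, read_camera, camera_info, arm gives the robot as it stands. The module is installed in compiled form; this text tells all that it offers.
- The arm moves only by the shell command python3 -m creep 'ROWS' [FORCE]. ROWS is JSON, a list of rows, each an object with "delta_rot": the turn, a rotation vector about the tool's x, y, z in rad, a list of three; "dp": the shift along the tool's x, y, z in cm, a list of three; "jaw": the opening, from -1 (shut) to 1 (fully open). In form: [{"delta_rot": [rx, ry, rz], "dp": [tx, ty, tz], "jaw": jaw}, ...]. A call has 1 to 10 rows; each row shifts and turns the commanded pose from where the row before left it, along the tool's axes as they then stand; what a row does not reach is not made up. A row lasts 1/12 s, in which the tool goes at most 41.7 mm and 7.16 degrees, less where a joint would pass 70% of its speed; a pose out of reach is approached as far as the arm can. A call is refused whole if a number of a shift passes 4.17 or a number of a turn 0.125, either way. A call with a gripper value outside its range is refused whole. The fingers move at their own pace and stop on an object; FORCE is the grip in N (left out, the last holds). Time passes only in rows, so rows that do not move let the fingers close. It gives the time, the measured TCP pose, the force, the opening and the grip force at its end, in the units of the state.
- sensors.sense(): the state, without advancing time (a new reading comes with each control period).
- read_camera(name): name is "scene" or "top" or "wrist"; returns (picture, depth): 400x640x3 uint8, blue, green, red; 400x640 float32, mm along the optical axis (not along the pixel's ray), 0 where there is no reading.
- camera_info(name): a dict with "fovy" (degrees; the focal length in pixels is half the picture's height over the tangent of half this angle, whatever the lens; pixels are square), "cx", "cy" (the principal point, pixels), "world_from_camera" (4x4, takes a point from camera to world coordinates). Camera axes: x right, y down, z forward; pixel columns grow to the right and rows downward; lengths in mm; the calibration is good to about 2 mm. The wrist camera is an equidistant fisheye: a pixel r from the principal point sees the ray r / f radians off the axis. A picture is of the moment at which its call begins: read the wrist's pose just before it. camera_info takes no time and is no camera call; for the wrist camera it gives the pose at the moment of the call.
- arm.sign_off(): hands the job in; it is judged then, once.
The state is a dict: "time_s": time; "qpos": joint angles; "joint_vel": joint speeds; "effort": joint torques, N m; "position": TCP position; "orientation": TCP orientation; "force": force on the tool from outside, world axes, zero at the start; "wrist_torque": the same for the moment, N m; "opening": finger opening in mm; "finger_force": force on a finger pad.
Only numpy, scipy, OpenCV 4.12 (cv2) and the standard library are available. Lean on these libraries where they do the work, as an engineer would, in place of code of your own. Each camera call takes 0.05 s, during which the arm holds its last target. There are 200 camera calls.

### The job

Put the box spanner away: push the standing spanner over so that it lies down along the length of the open case it stands in, then swing the case's lid over and push it fully shut. Only push with the fingers: do not pick the spanner up. Leave the small socket in the case standing and do not disturb the parts lying around the case.

Things in the scene. Friction and masses are not known exactly. Their poses are not given: they have to be found in the camera images.
- case: Blue metal tool case, open on top, grey lining, screwed to the bench. Outside 70 (x) by 260 (y, its length) by 48 mm high; walls and floor 4, inside 62 by 252 by 44 mm deep. Origin: centre of its underside, z up. Its -x long side (to the robot) carries the lid's hinge. Spanner and socket stand on its floor, one near each end, about 93 mm from the middle; either may be at +y.
- lid (a joint): Angle (rad) of the case's blue lid, a plate 72 by 262 by 6 mm hinged along the case's -x top edge: 0 = shut, flat on the rim, outer face 54 mm above the bench; 1.57 = straight up; 1.65 to 1.95 at the start, leaning back to the robot; stop at 2.1. The hinge is stiff (0.13 N m, a push of 2 to 4 N): the lid stays where it is left and must be pushed all the way down.
- lid_hinge (a point): Middle of the lid's hinge line, fixed on the case at its frame's x = -36, y = 0, z = 48 mm; the hinge runs along the case's y. Axes as the case's. The lid's inner face lies in the hinge line, its outer face is 6 mm from that.
- lid_edge (a point): Middle of the lid's free edge (72 mm from the hinge, half way through the 6 mm thickness). Its x axis points from hinge to free edge, its z axis out of the lid's outer face (up when shut, to the robot when open).
- spanner: Rust-brown box (tube) spanner with two hexagonal ends (27 mm across flats, 31 across corners, 34 mm long) and a round shank 25 mm thick, 120 mm long, 0.15 to 0.31 kg, standing upright on the case's floor near one end (its top 124 mm above the bench). Origin: centre of the end it stands on; z along it, up at the start.
- spanner_mid (a point): Middle of the spanner, on its axis, 60 mm from either end. When the spanner lies in the case this is about 18 mm above the bench.
- socket: Small steel socket, 30 mm diameter, 28 mm high, standing on the case's floor near the other end from the spanner. Origin: centre of its underside, z up. There is room for the lying spanner between it and the spanner's end of the case.
- bearing: Steel bearing ring lying loose beyond the case, 62 mm across, 30 mm hole, 16 mm high. Origin: centre of its underside. Leave alone.
- cap: Silvery turned cap, 52 mm across, 52 mm high, standing loose beyond the case. Origin: centre of its underside. Leave alone.
- offcut: Loose pale wooden offcut, 150 (x) by 75 (y) by 18 mm, lying past the case's +y end. Origin: centre of its underside. Leave alone.
There are look-alikes about, which are no part of the job. Of the things that look like the spanner, the middle-sized one is meant.

How it is judged:
By the outcome, as a careful person would: the job done as asked, in the order asked, and still so for the second after the job is handed in, with the robot touching nothing.
It also fails if it takes over 45 s, if anything falls off the work surface, if the arm or the gripper's body presses on something with over 40 N, if the wrist force passes 120 N, or if a joint passes its speed limit or range.

## Working session

There is one attempt and no reset: what is moved stays moved. The work goes in short steps, Python scripts to look and compute and a shell command to move; the robot and the scene stay as the last step left them, time stands still between calls to the robot, and variables do not carry over. Pictures are saved under pics/ and viewed, at most 10 in all, crops included, and the job is handed in when it is done.

```bash
mkdir -p pics; cat > h.py <<'E'
import numpy as np, cv2
from bench import sensors, read_camera, camera_info, arm
def cam(n):
    i=camera_info(n); p,d=read_camera(n); return p,d,i
def pts(d,i):
    f=d.shape[0]/2/np.tan(np.radians(i['fovy'])/2)
    v,u=np.mgrid[:d.shape[0],:d.shape[1]]
    P=np.stack([(u-i['cx'])/f*d,(v-i['cy'])/f*d,d,np.ones_like(d)],-1)
    return (P@np.array(i['world_from_camera']).T)[...,:3]
E
python3 - <<'E'
from h import *
for n in('scene','top'):
    p,d,i=cam(n); cv2.imwrite(f'pics/{n}.png',p); np.savez(f'{n}.npz',p=p,d=d,P=pts(d,i)); print(n,i)
s=sensors.sense(); print(s)
E
```

```text
scene {'fovy': 46.07047941215423, 'cx': 316.6262200129136, 'cy': 212.75274340181446, 'world_from_camera': array([[-7.74125149e-01,  4.39056108e-01, -4.56026302e-01,
         1.05100762e+03],
       [ 6.32807423e-01,  5.17511415e-01, -5.75965885e-01,
         6.40381728e+02],
       [-1.68825231e-02, -7.34446505e-01, -6.78456566e-01,
         7.25706312e+02],
       [ 0.00000000e+00,  0.00000000e+00,  0.00000000e+00,
         1.00000000e+00]])}
top {'fovy': 56.92446192795656, 'cx': 326.1418548153434, 'cy': 200.24342457113235, 'world_from_camera': array([[-1.00604938e-02, -9.90783553e-01,  1.35080487e-01,
         5.08676691e+02],
       [-9.99888770e-01,  1.14551493e-02,  9.55133346e-03,
         9.90246817e+01],
       [-1.10106712e-02, -1.34969371e-01, -9.90788592e-01,
         7.22634900e+02],
       [ 0.00000000e+00,  0.00000000e+00,  0.00000000e+00,
         1.00000000e+00]])}
{'time_s': 0.1, 'qpos': array([ 1.22430528e+00,  3.08969652e-01,  1.63504380e+00, -3.20301311e-05,
        1.19967900e+00, -6.96568277e-02]), 'joint_vel': array([-0.00070343, -0.00258133, -0.00275466, -0.00069443,  0.0011364 ,
        0.00036919]), 'effort': array([-4.28856638e-04, -4.16414881e+01, -2.77645415e+01,  9.24622128e-06,
        4.12389854e-03,  1.76470473e-05]), 'position': array([170.62894712, 600.65223011, 302.73689146]), 'orientation': array([ 1.37969692e-01,  9.90435895e-01, -1.03033742e-03, -2.02287256e-04]), 'force': array([-0.12700884, -0.68120419, -0.3202392 ]), 'wrist_torque': array([0.0224035 , 0.04705839, 0.04114712]), 'finger_force': 0.0, 'opening': 85.49831563673074}
```

View pics/scene.png

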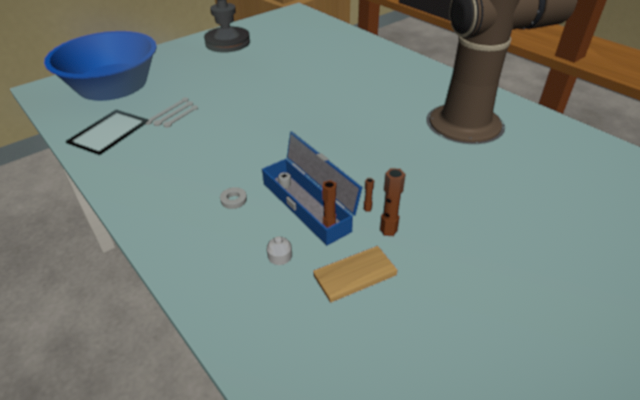

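View pics/top.png

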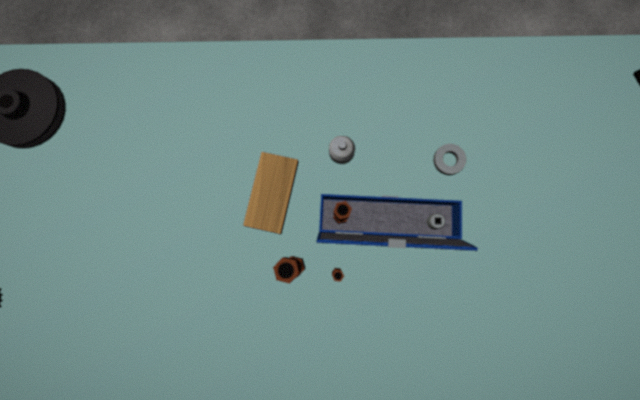

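Scene and top show three spanner look-alikes:
- the one in the case: scene (329,203), top (342,212)
- a large one: scene (393,200), top (287,269)
- a small one: scene (369,195), top (337,274)

The one in the case is the middle-sized one and stands at the +y end. The socket is at top (437,220), the lid leans back at top (396,243), and the cap, bearing and offcut are at top (341,149), (450,159) and (271,193). Next I'll measure positions and make a close crop.

```bash
python3 - <<'E'
from h import *
S=np.load('scene.npz');T=np.load('top.npz')
a=cv2.resize(S['p'][120:300,220:430],None,fx=3,fy=3)
cv2.imwrite('pics/crop.png',a)
for n,D in(('top',T),('scene',S)):
    p,P,d=D['p'],D['P'],D['d']; h=cv2.cvtColor(p,cv2.COLOR_BGR2HSV)
    blue=(h[...,0]>100)&(h[...,0]<130)&(h[...,1]>130)&(d>0)
    box=(P[...,0]>350)&(P[...,0]<700)&(P[...,1]>-150)&(P[...,1]<350)
    rim=blue&box&(P[...,2]>44)&(P[...,2]<52)
    q=P[rim][:,:2].astype(np.float32); print(n,'rim',len(q),cv2.minAreaRect(q),q.min(0),q.max(0))
    br=((h[...,0]<12)&(h[...,1]>130)&box&(d>0)&(P[...,2]>8)).astype(np.uint8)
    k,l,st,c=cv2.connectedComponentsWithStats(br)
    for j in range(1,k):
        if st[j,4]>25:
            q=P[l==j]; t=q[q[:,2]>q[:,2].max()-6]; print(n,'brown',c[j].round(),st[j,4],'zmax',q[:,2].max().round(),'topmid',((t.max(0)+t.min(0))/2).round(1),'ext',(t.max(0)-t.min(0)).round())
    hi=blue&box&(P[...,2]>60); q=P[hi]
    if len(q): 
        i=np.argsort(-q[:,2])[:20]; print('lid top',q[i].mean(0),q.min(0),q.max(0))
# points within case area
p,P=T['p'],T['P']
for nm,(u,v) in dict(socket=(437,213),spanner=(342,209),cap=(341,143),bearing=(450,148),offc=(271,193),lidL=(322,240),lidR=(470,246),big=(287,267),small=(337,272),lidm=(396,240)).items(): print(nm,P[v,u].round())
# other camera lid inner plane fit
P=S['P'];q=P[(P[...,2]>60)&(P[...,2]<112)&(P[...,0]>380)&(P[...,0]<480)&(P[...,1]>-130)&(P[...,1]<200)]
print(len(q)); np.save('q.npy',q)
E
```

```text
top rim 660 ((569.786376953125, -11.712860107421875), (258.8183288574219, 71.23334503173828), 86.48754119873047) [ 528.7723  -142.29807] [612.6104   119.136856]
top brown [341. 212.] 186 zmax 127.0 topmid [574.   79.1 124.5] ext [26. 26.  6.]
top brown [289. 268.] 341 zmax 160.0 topmid [481.  166.1 157.6] ext [34. 36.  5.]
top brown [337. 274.] 56 zmax 86.0 topmid [468.1  87.2  84. ] ext [15. 15.  5.]
lid top [517.85900861  -8.7060543  122.23863913] [ 475.7165876  -137.16153967   60.10395775] [578.73635415 160.00810623 157.96901144]
scene rim 323 ((569.758056640625, -8.821273803710938), (261.4177551269531, 75.15081024169922), 87.14273071289062) [ 526.5407  -140.05188] [612.89404 122.90627]
scene brown [392. 203.] 689 zmax 158.0 topmid [484.  172.3 155.8] ext [31. 31.  5.]
scene brown [329. 202.] 390 zmax 126.0 topmid [574.5  79.7 122.9] ext [27. 27.  6.]
scene brown [368. 193.] 150 zmax 86.0 topmid [470.4  92.4  83.2] ext [13. 13.  6.]
lid top [522.19428749  48.51905418 118.23575394] [ 510.04835587 -128.24367702   61.25614339] [585.7654865  123.94592577 119.43000455]
socket [ 577. -103.   27.]
spanner [575.  79. 125.]
cap [708.  77.  51.]
bearing [ 706. -138.   16.]
offc [620. 212.  19.]
lidL [526. 112. 117.]
lidR [ 514. -129.  113.]
big [485. 165. 157.]
small [472.  88.  83.]
lidm [524.  -7. 122.]
161
```

View pics/crop.png

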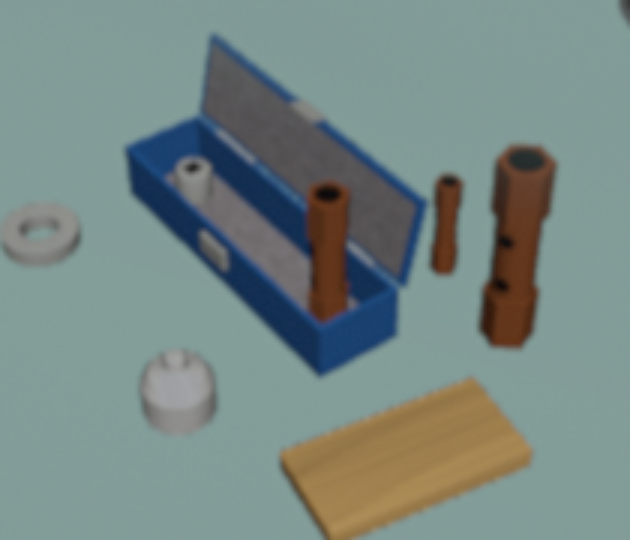

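The crop confirms the choice: the standing middle-sized spanner is inside the case at crop (328,250), with the socket at (193,175) at the other end. The large and small look-alikes stand outside, behind the lid. The case is centred at about (570,-10) with yaw about -0.055.

First move: turn to the case's axes, close the fingers and go above the +y end.

```bash

python3 -m creep '[{"delta_rot":[0,0,-0.112],"dp":[0,0,0],"jaw":-1},{"delta_rot":[0,0,-0.113],"dp":[0,0,0],"jaw":-1},{"delta_rot":[0,0,0],"dp":[-2.4,-2.4,0.2],"jaw":-1},{"delta_rot":[0,0,0],"dp":[-2.4,-2.4,0.2],"jaw":-1},{"delta_rot":[0,0,0],"dp":[-2.4,-2.4,0.2],"jaw":-1},{"delta_rot":[0,0,0],"dp":[-2.4,-2.4,0.2],"jaw":-1},{"delta_rot":[0,0,0],"dp":[-2.4,-2.4,0.2],"jaw":-1},{"delta_rot":[0,0,0],"dp":[-2.4,-2.4,0.2],"jaw":-1},{"delta_rot":[0,0,0],"dp":[-2.4,-2.4,0.2],"jaw":-1},{"delta_rot":[0,0,0],"dp":[-2.4,-2.4,0.2],"jaw":-1}]'
python3 -m creep '[{"delta_rot":[0,0,0],"dp":[-2.4,-2.4,0.2],"jaw":-1},{"delta_rot":[0,0,0],"dp":[-2.4,-2.4,0.2],"jaw":-1},{"delta_rot":[0,0,0],"dp":[-2.4,-2.4,0.2],"jaw":-1},{"delta_rot":[0,0,0],"dp":[-2.4,-2.4,0.2],"jaw":-1},{"delta_rot":[0,0,0],"dp":[-2.4,-2.4,0.2],"jaw":-1},{"delta_rot":[0,0,0],"dp":[-2.4,-2.4,0.2],"jaw":-1},{"delta_rot":[0,0,0],"dp":[-2.4,-2.4,0.2],"jaw":-1},{"delta_rot":[0,0,0],"dp":[0,0,0],"jaw":-1},{"delta_rot":[0,0,0],"dp":[0,0,0],"jaw":-1}]'
cat >> h.py <<'E'
from scipy.spatial.transform import Rotation as R
C=np.array([570.,-10.,0]); Rc=R.from_euler('z',-0.055)
def to(case,tipz):  # tool-axis move (cm) to bring closed tip to case xy (mm), height tipz
    s=sensors.sense(); A=R.from_quat(s['orientation'])
    g=C+Rc.apply([*case,0]); g[2]=tipz+73
    print('tcp',s['position'].round(1),'case',Rc.inv().apply(s['position']-C).round(1),'F',s['force'].round(1),'t',s['time_s'],'open',round(s['opening'],1),'z',A.as_matrix()[:,2].round(3),'y',A.as_matrix()[:,1].round(3))
    print('move cm',(A.inv().apply(g-s['position'])/10).round(2))
E
python3 - <<'E'
from h import *
to((0,143),100)
E
```

```text
time_s: 0.93
position: [353.2, 397.9, 287.3]
orientation: [0.026, 1.0, -0.0, -0.0]
force: [0.4, -0.0, 0.7]
opening: 0.2
finger_force: 0.0
time_s: 1.68
position: [512.3, 221.6, 273.2]
orientation: [0.028, 1.0, -0.0, -0.001]
force: [-0.6, 0.6, -0.1]
opening: 0.1
finger_force: 0.0
tcp [512.3 221.6 273.2] case [-70.3 228.  273.2] F [-0.6  0.6 -0.1] t 1.6833 open 0.1 z [-0.001 -0.    -1.   ] y [ 0.055  0.998 -0.   ]
move cm [-7.05 -8.5  10.01]
```

```bash

python3 -m creep '[{"delta_rot":[0,0,0],"dp":[-1.8,-2.1,0],"jaw":-1},{"delta_rot":[0,0,0],"dp":[-1.8,-2.1,0],"jaw":-1},{"delta_rot":[0,0,0],"dp":[-1.8,-2.1,0],"jaw":-1},{"delta_rot":[0,0,0],"dp":[-1.7,-2.1,0],"jaw":-1},{"delta_rot":[0,0,0],"dp":[0,0,2.5],"jaw":-1},{"delta_rot":[0,0,0],"dp":[0,0,2.5],"jaw":-1},{"delta_rot":[0,0,0],"dp":[0,0,2.5],"jaw":-1},{"delta_rot":[0,0,0],"dp":[0,0,2.5],"jaw":-1},{"delta_rot":[0,0,0],"dp":[0,0,0],"jaw":-1}]'
python3 - <<'E'
from h import *
to((0,93),100)
p,d,i=cam('scene'); cv2.imwrite('pics/s2.png',cv2.resize(p[60:300,200:460],None,fx=2.3,fy=2.3))
E
```

```text
time_s: 2.43
position: [573.3, 136.1, 168.1]
orientation: [0.025, 1.0, -0.001, -0.006]
force: [-2.0, 0.2, -0.8]
opening: -0.2
finger_force: 0.0
tcp [573.3 136.1 168.1] case [ -4.8 146.1 168.1] F [-2.   0.2 -0.8] t 2.4333 open -0.2 z [-0.012 -0.001 -1.   ] y [ 0.051  0.999 -0.002]
move cm [-0.45 -5.31 -0.49]
```

View pics/s2.png

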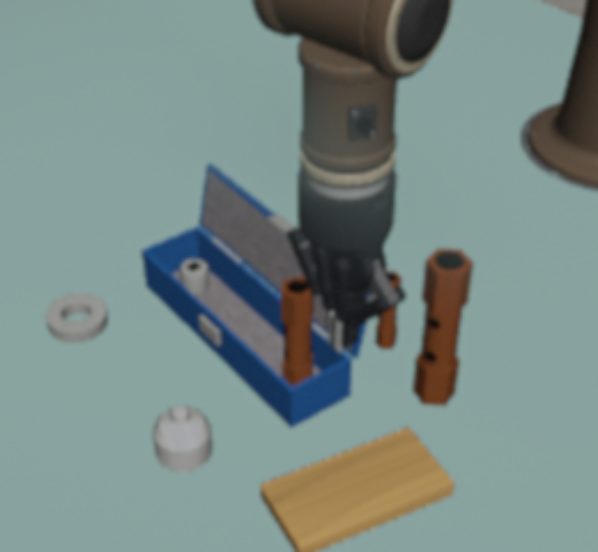

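The view shows the closed fingers at (345,330) beyond the +y end of the standing spanner, at (297,330). I'll push along -y in gentle steps.

```bash

python3 -m creep '[{"delta_rot":[0,0,0],"dp":[-0.4,-0.6,-0.5],"jaw":-1},{"delta_rot":[0,0,0],"dp":[0,-0.6,0],"jaw":-1},{"delta_rot":[0,0,0],"dp":[0,-0.6,0],"jaw":-1},{"delta_rot":[0,0,0],"dp":[0,-0.6,0],"jaw":-1},{"delta_rot":[0,0,0],"dp":[0,-0.6,0],"jaw":-1},{"delta_rot":[0,0,0],"dp":[0,-0.6,0],"jaw":-1},{"delta_rot":[0,0,0],"dp":[0,-0.5,0],"jaw":-1},{"delta_rot":[0,0,0],"dp":[0,0,0],"jaw":-1}]'
python3 - <<'E'
from h import *
to((0,75),100)
p,d,i=cam('scene'); P=pts(d,i);h=cv2.cvtColor(p,cv2.COLOR_BGR2HSV)
q=P[(h[...,0]<12)&(h[...,1]>130)&(d>0)&(P[...,0]>540)&(P[...,0]<640)&(P[...,1]<130)]
q=Rc.inv().apply(q-C)
for a in range(5,130,15):
    m=(q[:,2]>a)&(q[:,2]<a+15)
    if m.any(): print(a,q[m].min(0).round(),q[m].max(0).round())
E
```

```text
time_s: 3.15
position: [580.0, 93.1, 179.0]
orientation: [0.027, 1.0, -0.0, -0.0]
force: [-0.5, -0.3, -0.9]
opening: 0.0
finger_force: 0.0
tcp [580.   93.1 179. ] case [  4.3 103.5 179. ] F [-0.5 -0.3 -0.9] t 3.15 open 0.0 z [-0. -0. -1.] y [ 0.053  0.999 -0.   ]
move cm [ 0.44 -2.84  0.6 ]
5 [ 5. 91. 19.] [10. 98. 20.]
20 [-9. 85. 20.] [ 13. 103.  33.]
35 [-13.  82.  36.] [ 13. 100.  50.]
50 [-10.  83.  50.] [10. 98. 64.]
65 [-8. 82. 66.] [10. 96. 80.]
80 [-2. 75. 81.] [10. 93. 94.]
95 [ 6. 76. 96.] [ 11.  88. 110.]
110 [ -1.  65. 112.] [ 10.  86. 125.]
125 [  5.  77. 125.] [  9.  85. 126.]
```

Contact made: the top has moved about 12 mm to -y. Continuing.

```bash

python3 -m creep '[{"delta_rot":[0,0,0],"dp":[0.2,-0.5,0],"jaw":-1},{"delta_rot":[0,0,0],"dp":[0.1,-0.5,0],"jaw":-1},{"delta_rot":[0,0,0],"dp":[0,-0.5,0],"jaw":-1},{"delta_rot":[0,0,0],"dp":[0,-0.5,0],"jaw":-1},{"delta_rot":[0,0,0],"dp":[0,-0.5,0],"jaw":-1},{"delta_rot":[0,0,0],"dp":[0,-0.5,0],"jaw":-1},{"delta_rot":[0,0,0],"dp":[0,0,0],"jaw":-1},{"delta_rot":[0,0,0],"dp":[0,0,0],"jaw":-1},{"delta_rot":[0,0,0],"dp":[0,0,-2],"jaw":-1},{"delta_rot":[0,0,0],"dp":[0,0,-2],"jaw":-1}]'
cat > look.py <<'E'
from h import *
import sys
to((0,75),100)
p,d,i=cam('scene'); cv2.imwrite(f'pics/{sys.argv[1]}.png',cv2.resize(p[60:300,200:460],None,fx=2.3,fy=2.3))
E
python3 look.py s3
```

```text
time_s: 4.03
position: [574.2, 64.6, 217.6]
orientation: [0.026, 1.0, -0.0, -0.002]
force: [0.1, 0.8, 0.1]
opening: 0.1
finger_force: 0.0
tcp [574.2  64.6 217.6] case [1.000e-01 7.470e+01 2.176e+02] F [0.1 0.8 0.1] t 4.0333 open 0.1 z [-0.004  0.    -1.   ] y [ 0.052  0.999 -0.   ]
move cm [-0.01  0.03  4.46]
```

View pics/s3.png

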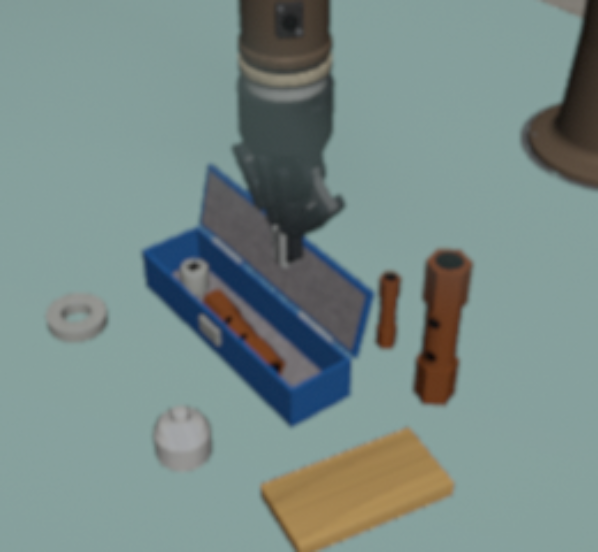

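The spanner lies along the case from (210,300) to (280,365), and the socket still stands at (193,275). Next I'll take the fingers over the lid to its robot side.

```bash

python3 -m creep '[{"delta_rot":[0,0,0],"dp":[0,-1,-1.2],"jaw":-1},{"delta_rot":[0,0,0],"dp":[1.8,-2,0],"jaw":-1},{"delta_rot":[0,0,0],"dp":[1.8,-2,0],"jaw":-1},{"delta_rot":[0,0,0],"dp":[1.8,-2,0],"jaw":-1},{"delta_rot":[0,0,0],"dp":[1.8,-2,0],"jaw":-1},{"delta_rot":[0,0,0],"dp":[1.8,-0.5,0],"jaw":-1},{"delta_rot":[0,0,0],"dp":[0.5,0,0],"jaw":-1},{"delta_rot":[0,0,0],"dp":[0,0,0],"jaw":-1}]'
python3 - <<'E'
from h import *
to((-95,-20),92)
for n in('scene','top'):
    p,d,i=cam(n); P=pts(d,i); q=Rc.inv().apply(P[d>0]-C)
    for z in range(55,130,10):
        m=(abs(q[:,1]+70)<30)&(q[:,0]>-80)&(q[:,0]<0)&(q[:,2]>z)&(q[:,2]<z+10)
        if m.any(): print(n,z,m.sum(),np.median(q[m],0).round(1))
E
```

```text
time_s: 4.75
position: [474.3, -25.8, 230.5]
orientation: [0.027, 1.0, 0.0, -0.001]
force: [0.3, 0.3, 0.9]
opening: 0.0
finger_force: 0.0
tcp [474.3 -25.8 230.5] case [-94.7 -21.  230.5] F [0.3 0.3 0.9] t 4.75 open 0.0 z [-0.001  0.    -1.   ] y [0.053 0.999 0.   ]
move cm [0.02 0.1  6.55]
scene 55 61 [-39.  -71.1  59.8]
scene 65 66 [-41.4 -68.1  70.2]
scene 75 61 [-43.7 -68.4  80.2]
scene 85 70 [-45.8 -69.3  90. ]
scene 95 64 [-47.9 -69.3  99.9]
scene 105 75 [-50.7 -69.2 110.1]
scene 115 44 [-54.  -68.8 116.8]
top 55 23 [-37.8 -58.8  60.3]
top 65 20 [-40.1 -59.   70.4]
top 75 14 [-42.2 -53.2  79. ]
top 85 19 [-44.2 -55.6  88. ]
top 95 15 [-46.4 -52.8  97.7]
top 105 16 [-49.4 -46.9 110.6]
top 115 31 [-53.2 -46.3 117. ]
```

```bash

python3 -m creep '[{"delta_rot":[0,0,0],"dp":[0,0,2],"jaw":-1},{"delta_rot":[0,0,0],"dp":[0,0,2],"jaw":-1},{"delta_rot":[0,0,0],"dp":[0,0,1.8],"jaw":-1},{"delta_rot":[0,0,0],"dp":[-0.8,0,0],"jaw":-1},{"delta_rot":[0,0,0],"dp":[-0.8,0,0],"jaw":-1},{"delta_rot":[0,0,0],"dp":[-0.8,0,0],"jaw":-1},{"delta_rot":[0,0,0],"dp":[-0.6,0,0],"jaw":-1},{"delta_rot":[0,0,0],"dp":[-0.6,0,0],"jaw":-1},{"delta_rot":[0,0,0],"dp":[-0.6,0,0],"jaw":-1},{"delta_rot":[0,0,0],"dp":[0,0,0],"jaw":-1}]'
python3 - <<'E'
from h import *
to((-26,-20),96)
E
```

```text
time_s: 5.68
position: [519.6, -27.7, 173.7]
orientation: [0.026, 1.0, -0.0, 0.001]
force: [0.6, 0.4, 0.1]
opening: -0.2
finger_force: 0.0
tcp [519.6 -27.7 173.7] case [-49.3 -20.5 173.7] F [0.6 0.4 0.1] t 5.6833 open -0.2 z [ 0.003 -0.    -1.   ] y [ 0.052  0.999 -0.   ]
move cm [-2.33  0.04  0.48]
```

```bash

python3 -m creep '[{"delta_rot":[0,0,0],"dp":[-0.6,0,0.1],"jaw":-1},{"delta_rot":[0,0,0],"dp":[-0.6,0,0.1],"jaw":-1},{"delta_rot":[0,0,0],"dp":[-0.6,0,0.1],"jaw":-1},{"delta_rot":[0,0,0],"dp":[-0.6,0,0.2],"jaw":-1},{"delta_rot":[0,0,0],"dp":[0,0,0],"jaw":-1}]'
python3 look.py s4
```

```text
time_s: 6.1
position: [543.0, -29.0, 167.5]
orientation: [0.026, 1.0, -0.0, 0.001]
force: [-0.2, 0.0, 0.7]
opening: -0.1
finger_force: 0.0
tcp [543.  -29.  167.5] case [-25.9 -20.5 167.5] F [-0.2  0.   0.7] t 6.1 open -0.1 z [ 0.002 -0.    -1.   ] y [ 0.052  0.999 -0.   ]
move cm [-2.62  9.54 -0.54]
```

View pics/s4.png

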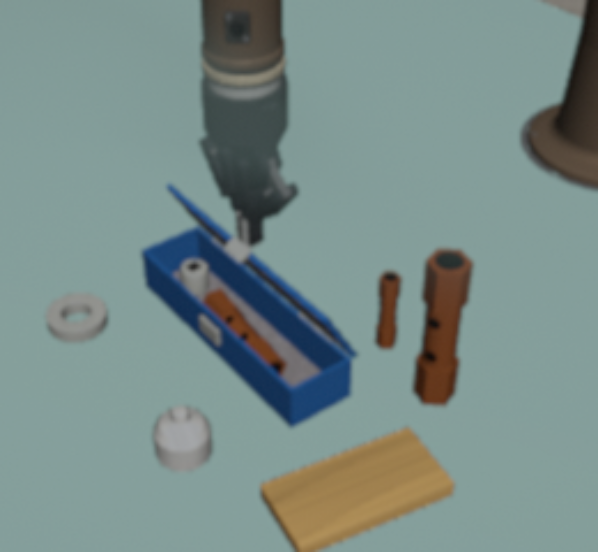

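The lid is past vertical at about 55°, with the fingers on its outer face at (250,235). Following the arc down.

```bash

python3 -m creep '[{"delta_rot":[0,0,0],"dp":[-0.8,0,0.4],"jaw":-1},{"delta_rot":[0,0,0],"dp":[-0.7,0,0.5],"jaw":-1},{"delta_rot":[0,0,0],"dp":[-0.6,0,0.7],"jaw":-1},{"delta_rot":[0,0,0],"dp":[-0.5,0,0.8],"jaw":-1},{"delta_rot":[0,0,0],"dp":[-0.3,0,0.7],"jaw":-1},{"delta_rot":[0,0,0],"dp":[-0.2,0,0.6],"jaw":-1},{"delta_rot":[0,0,0],"dp":[0,0,0],"jaw":-1}]'
python3 - <<'E'
from h import *
to((5,-20),54)
for n in('scene','top'):
    p,d,i=cam(n); P=pts(d,i); q=Rc.inv().apply(P[d>0]-C)
    for x in(-30,-15,0,15,28):
        m=(abs(q[:,1]-60)<40)&(abs(q[:,0]-x)<4)&(q[:,2]>20)&(q[:,2]<110); print(n,x,np.median(q[m,2]).round(1))
E
```

```text
time_s: 6.73
position: [572.7, -30.4, 129.2]
orientation: [0.026, 1.0, 0.0, -0.001]
force: [0.1, 0.0, 0.4]
opening: 0.1
finger_force: 0.0
tcp [572.7 -30.4 129.2] case [  3.8 -20.2 129.2] F [0.1 0.  0.4] t 6.7333 open 0.1 z [-0.001  0.    -1.   ] y [0.052 0.999 0.   ]
move cm [-0.12  0.02  0.22]
scene -30 53.6
scene -15 54.4
scene 0 55.2
scene 15 55.5
scene 28 56.3
top -30 54.4
top -15 55.0
top 0 55.8
top 15 56.7
top 28 57.2
```

Nearly shut, about 0.05 rad left. Pressing down gently.

```bash

python3 -m creep '[{"delta_rot":[0,0,0],"dp":[-0.4,0,0],"jaw":-1},{"delta_rot":[0,0,0],"dp":[0,0,0.15],"jaw":-1},{"delta_rot":[0,0,0],"dp":[0,0,0.1],"jaw":-1},{"delta_rot":[0,0,0],"dp":[0,0,0.1],"jaw":-1},{"delta_rot":[0,0,0],"dp":[0,0,0],"jaw":-1},{"delta_rot":[0,0,0],"dp":[0,0,0],"jaw":-1}]'
```

```text
time_s: 7.33
position: [577.0, -30.7, 127.7]
orientation: [0.026, 1.0, -0.0, 0.001]
force: [0.7, 0.4, 0.9]
opening: 0.4
finger_force: 0.6
```

```bash

python3 -m creep '[{"delta_rot":[0,0,0],"dp":[0,0,0.1],"jaw":-1},{"delta_rot":[0,0,0],"dp":[0,0,0],"jaw":-1},{"delta_rot":[0,0,0],"dp":[0,0,0],"jaw":-1}]'
python3 -m creep '[{"delta_rot":[0,0,0],"dp":[0,0,0.1],"jaw":-1},{"delta_rot":[0,0,0],"dp":[0,0,0],"jaw":-1},{"delta_rot":[0,0,0],"dp":[0,0,0],"jaw":-1}]'
```

```text
time_s: 7.58
position: [577.1, -30.7, 126.7]
orientation: [0.026, 1.0, -0.0, 0.001]
force: [2.0, 0.0, 2.9]
opening: -0.0
finger_force: 0.9
time_s: 7.83
position: [577.1, -30.7, 126.6]
orientation: [0.026, 1.0, -0.0, 0.0]
force: [-0.6, 0.4, 8.1]
opening: 0.1
finger_force: 3.7
```

Hard stop reached: no further travel, and the force climbs to 8 N. One more small press, then I'll retract and check.

```bash

python3 -m creep '[{"delta_rot":[0,0,0],"dp":[0,0,0.1],"jaw":-1},{"delta_rot":[0,0,0],"dp":[0,0,0],"jaw":-1},{"delta_rot":[0,0,0],"dp":[0,0,-0.5],"jaw":-1},{"delta_rot":[0,0,0],"dp":[0,0,-2],"jaw":-1},{"delta_rot":[0,0,0],"dp":[0,0,-3],"jaw":-1},{"delta_rot":[0,0,0],"dp":[0,0,-3],"jaw":-1},{"delta_rot":[0,0,0],"dp":[0,0,-3],"jaw":-1},{"delta_rot":[0,0,0],"dp":[0,0,0],"jaw":-1},{"delta_rot":[0,0,0],"dp":[0,0,0],"jaw":-1}]'
python3 - <<'E'
from h import *
for n in('scene','top'):
    p,d,i=cam(n); P=pts(d,i); q=Rc.inv().apply(P[d>0]-C)
    m=(abs(q[:,1]-70)<45)&(abs(q[:,0])<31)&(q[:,2]>20)&(q[:,2]<110); m2=q[m]
    A=np.c_[m2[:,:2],np.ones(len(m2))]; print(n,np.linalg.lstsq(A,m2[:,2],rcond=None)[0].round(4))
    m=(abs(q[:,1]-170)<10)&(abs(q[:,0]-50)<200)&(abs(q[:,2])<12);b=q[m];A=np.c_[b[:,:2],np.ones(len(b))];print(' table',np.linalg.lstsq(A,b[:,2],rcond=None)[0].round(4))
    if n=='scene':cv2.imwrite('pics/s5.png',cv2.resize(p[60:300,200:460],None,fx=2.3,fy=2.3))
E
```

```text
time_s: 8.58
position: [577.5, -30.8, 241.4]
orientation: [0.026, 1.0, -0.0, 0.002]
force: [-0.7, 0.1, -1.1]
opening: 0.1
finger_force: 0.0
scene [-1.00000e-03  2.40000e-03  5.31416e+01]
 table [-2.1000e-03  1.5600e-02 -3.0353e+00]
top [3.00000e-04 2.00000e-03 5.39706e+01]
 table [ 4.0000e-04  1.3000e-02 -2.0671e+00]
```

View pics/s5.png

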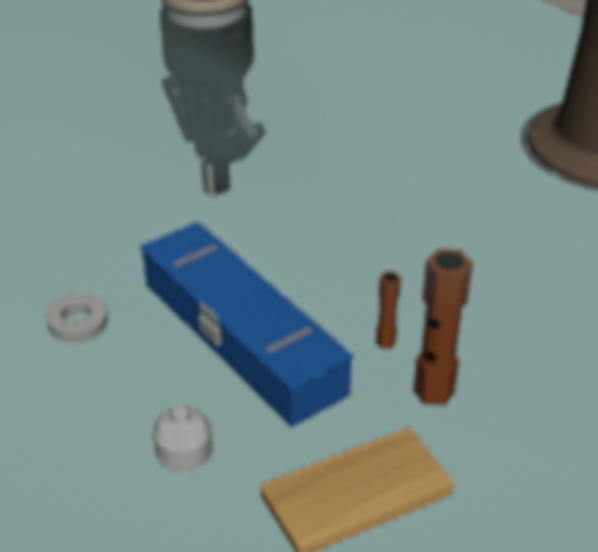

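The lid is shut and flat (slope about 0, outer face at 54 mm, seen at (245,310)). The bearing, cap, offcut and look-alikes are where they were, and the robot touches nothing.

```bash
python3 -c "
from bench import arm; print(arm.sign_off())"
```

```text
the job is handed in; nothing more can be done
None
```

The job is handed in at about 9 s of the 45 s: the spanner was pushed over to lie along the case, the lid is fully shut, the socket was still standing when last seen before the lid closed, and the surrounding parts look undisturbed.

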